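Index the counter carousel to the next station

TASK

Bring the shaker that stands on the carousel round to the serving side, where the pointer on the foot is: draw the spring pin up by its knob, swing the carousel one station the right way, and let the pin drop fully home in that station's hole. Turn gently, feel for the hole and never force the carousel against the pin; the three things on it must stay standing, and the other shaker, on the counter, stays where it is.

Things in the scene. Friction and masses are not known exactly. Their poses are not given: they have to be found in the camera images.
- index_ring: Fixed aluminium index ring on the carousel's foot, outer diameter 274 mm (foot 280), flat top 30 mm above the counter. Origin on the vertical turning axis at counter height; +x points to the serving side (pointer on the foot). The pin's circle has radius 120 mm. Holes 12.6 mm wide: home, on the -x side, where the pin starts, and one in each of two dark adjustable shoes clamped on the ring.
- serve (a point): Fixed point on the serving side, 74 mm from the turning axis along the ring's +x, 45 mm above the counter, level with the mat on the carousel's disc: where the middle of the thing being served stands. (A post, 109 mm above the counter at its top, stands in the middle of the disc.)
- carousel (a joint): Angle of the white disc (diameter 202 mm) with its pin lug, rad, counter-clockwise from above; 0 at the home hole (pin on the ring's -x side), stops at +-1.42. Shoe holes lie at 0.85 to 1.25 and -0.85 to -1.25: each shoe is set differently and not reported, so feel for the hole. Turns only with the pin out of a hole; about 3.5 N at the pin turns it; stays where left.
- index_pin (a joint): Height of the spring pin above fully home, m: 0 fully home in a hole, about 0.010 when its tip rides on the ring's top face, 0.016 fully drawn. The spring pulls it down with 5 N when home and 9 N when fully drawn; let go, it drops by itself.
- knob (a point): Middle of the grip of the pin's round black knob, on the pin's vertical axis, 80 mm above the counter when home; moves with pin and carousel. Grip 25 mm wide, from 17 mm below this point to 8 mm above; then a 29 mm wide flange; top 21 mm above. Below it when home: housing, diameter 31 mm, top 18 mm below this point; 38 mm wide collar and lug, top 34 mm below. Housing and lug turn but do not rise.
- pin_shank: The steel shank of the pin, diameter 10 mm with a flat tip, standing under the knob and turning with the carousel; its tip is 19.5 mm above the counter when home (10.5 mm deep in the hole). Origin on the pin's axis, at counter height when home. A push of the pin on the ring, sideways or downward, of more than 22 N damages it.
- shaker_salt: The shaker on the carousel: clear body and domed grey cap, diameter 44 mm, height 90 mm. Stands on the mat 74 mm from the axis, 60 degrees to one side or the other of the serving point (at +60 or -60 degrees about the ring's z from its +x). Origin at the centre of its underside, z up.
- tub: Dessert tub with a foil lid, diameter 72 mm, height 71 mm, on the carousel on the other side of the serving point. Origin at the centre of its underside, z up.
- can_1: Drink can, diameter 66 mm, height 115 mm, standing on the carousel at the serving point at first. Origin at the centre of its underside, z up.
- shaker_pepper: A like shaker, diameter 44 mm, height 90 mm, standing on the counter to the left of the carousel; a bystander. Origin at the centre of its underside.
Things that resemble listed ones, but are neither listed nor needed, are in the scene too. What is shaped like the shaker_salt but orange is not meant.

How it is judged:
By the outcome, as a careful person would: the job done as asked, in the order asked, and still so for the second after the job is handed in, with the robot touching nothing.
It also fails if it takes over 42 s, if anything falls off the work surface, if the arm or the gripper's body presses on something with over 40 N, if the wrist force passes 120 N, or if a joint passes its speed limit or range.

ROBOT

A 7-joint arm with a two-finger parallel gripper is mounted at the origin on a cart in front of the work surface, level with it; the furniture and walls round the work are solid. World frame = base frame: x ahead of the robot, y to its left, z up, the work surface at z = 0. Lengths are in m, angles in rad, forces in N, time in s.
With the tool pointing down it reaches from about 0.4 to 0.85 m from the base axis. Payload 4.5 kg.
Tool frame: the origin (TCP) lies midway between the tips of the shut fingers; the grasp point (between the pads) lies 19 mm behind it; z points along the fingers, y is the direction in which the jaws open and shut (so a half turn about z gives the same grasp; the last joint's range is limited). The gripper opens to 88 mm and grips with 3 to 60 N. Pads are 18 mm wide; open, the fingers measure 123 mm over their backs; the gripper's body (75 mm by 187 mm) begins 45 mm behind the grasp point.
Start: joints at [1.164, 0.689, -0.195, 1.565, 0.157, 0.902, -0.215], TCP at [0.267, -0.565, 0.239] pointing down, gripper open.
Joint ranges: [-3.01, 3.01], [-0.46, 2.08], [-1.47, 1.51], [0.13, 2.56], [-1, 4.14], [0.04, 2.09], [-2.66, 2.66]. Speed limits (rad/s): [2.57, 2.57, 3.14, 3.14, 3.14, 3.14, 3.14].

INTERFACE

Orientations are given as a unit quaternion [x, y, z, w].
In Python, from plant import get_state, snapshot, finish_job, find_in gives the robot as it stands.
- The arm moves only by the shell command python3 -m creep 'ROWS' [OPENING] [FORCE]. ROWS is JSON, one flat list of numbers, 6 for each row, row after row: the shift along the tool's x, y, z in mm, then the turn, a rotation vector about the tool's x, y, z in degrees. In form: [tx, ty, tz, wx, wy, wz, tx, ty, tz, wx, wy, wz, ...]. A call has 1 to 5 rows; each row shifts and turns the pose as measured when the row begins, along the tool's axes as they then stand; what a row does not reach is not made up. A row lasts 1/12 s, in which the tool goes at most 41.7 mm and 7.16 degrees, less where a joint would pass 70% of its speed; a pose out of reach is approached as far as the arm can. A call is refused whole if a number of a shift passes 41.7 or a number of a turn 7.16, either way. A call with a gripper value outside its range is refused whole. OPENING is the finger opening in mm, from 0 to 88.1, set as the call begins (- or left out, the last holds). The fingers move at their own pace and stop on an object; FORCE is the grip in N (left out, the last holds). Time passes only in rows, so rows that do not move let the fingers close. It gives the time, the measured TCP pose, the force and the opening at its end, in the units of the state.
- get_state(): the state, without advancing time (a new reading comes with each control period).
- snapshot(name): name is "scene" or "top" or "wrist"; returns a dict with "color" (384x512x3 uint8, red, green, blue), "intrinsics" (3x3 intrinsics, pixels), "extrinsics" (4x4, takes a point from world to camera coordinates). Camera axes: x right, y down, z forward; pixel columns grow to the right and rows downward; lengths in m; the calibration is good to about 2 mm. A picture is of the moment at which its call begins. There is no depth.
- finish_job(): hands the job in, once; it reports no verdict.
Trained networks look in the newest picture that a camera, given by its name, has taken for a name from the list of things; names that differ only in an ending like _2 or _b are one class to them, and where a whole thing is asked for, a point or a joint stands for the part that bears it (a point fixed in the world has none). Each returns a list of dicts, best first, with "score" (0 to 1); they miss things now and then, are a little off and sometimes report something else, mostly with a low value. They report only what shows in the picture. A call takes as long as a camera call. They do not tell look-alikes from the thing itself.
- find_in(thing, camera): "xy" ([column, row] in pixels, amid what is visible of it).
The state is a dict: "clock": time; "q": joint angles; "qd": joint speeds; "joint_torque": joint torques, N m; "tool_pos": TCP position; "eef_rot": TCP orientation; "contact_force": force on the tool from outside, world axes, zero at the start; "moment": the same for the moment, N m; "opening": opening from 0.0 (shut) to 1.0 (fully open).
Only numpy, scipy, OpenCV 4.12 (cv2) and the standard library are available. Lean on these libraries where they do the work, as an engineer would, in place of code of your own. Each camera call takes 0.05 s, during which the arm holds its last target.

## Working session

There is one attempt and no reset: what is moved stays moved. The work goes in short steps, Python scripts to look and compute and a shell command to move; the robot and the scene stay as the last step left them, time stands still between calls to the robot, and variables do not carry over. Pictures are saved under pics/ and viewed, and the job is handed in when it is done.

```bash
mkdir -p pics; ls; cat > h.py <<'E'
import numpy as np, cv2
from plant import get_state, snapshot, finish_job, find_in
from scipy.spatial.transform import Rotation as R
def proj(s,p):
    p=np.asarray(p,float); c=s["extrinsics"]@np.r_[p,1]; u=s["intrinsics"]@c[:3]; return u[:2]/u[2]
def ray(s,px,z):
    K=np.array(s["intrinsics"]);E=np.array(s["extrinsics"])
    d=E[:3,:3].T@np.linalg.inv(K)@np.r_[px,1]; o=-E[:3,:3].T@E[:3,3]
    return o+d*(z-o[2])/d[2]
def save(s,n,crop=None,f=1):
    im=s["color"][...,::-1]
    if crop: x0,y0,x1,y1=crop; im=im[y0:y1,x0:x1]
    if f!=1: im=cv2.resize(im,None,fx=f,fy=f,interpolation=cv2.INTER_CUBIC)
    cv2.imwrite("pics/"+n,im)
E
python3 - <<'E'
from h import *
for c in ["scene","top"]:
    s=snapshot(c); save(s,c+"0.png",f=1.5)
    print(c,np.round(s["extrinsics"],3).tolist(),np.round(s["intrinsics"],1).tolist())
    for t in ["index_ring","knob","carousel","shaker_salt","tub","can_1","shaker_pepper","pin_shank"]:
        print(t,[(np.round(d["xy"],1).tolist(),round(d["score"],2)) for d in find_in(t,c)][:4])
print(get_state())
E
```

```text
pics
scene [[-0.757, -0.653, -0.01, 0.409], [-0.308, 0.371, -0.876, 0.184], [0.576, -0.66, -0.482, 0.986], [0.0, 0.0, 0.0, 1.0]] [[425.1, 0.0, 247.8], [0.0, 425.1, 187.7], [0.0, 0.0, 1.0]]
index_ring [([238.4, 195.5], 0.72)]
knob []
carousel [([251.2, 177.3], 0.96)]
shaker_salt [([172.1, 218.4], 0.89), ([345.6, 171.3], 0.67), ([222.8, 217.9], 0.59), ([239.9, 149.6], 0.5)]
tub [([224.5, 171.8], 0.84)]
can_1 [([224.7, 143.2], 0.9)]
shaker_pepper []
pin_shank []
top [[0.026, -1.0, -0.008, 0.031], [-0.998, -0.025, -0.055, 0.487], [0.055, 0.009, -0.998, 1.037], [0.0, 0.0, 0.0, 1.0]] [[408.6, 0.0, 250.0], [0.0, 408.6, 202.3], [0.0, 0.0, 1.0]]
index_ring [([287.2, 177.2], 0.65), ([302.3, 201.2], 0.61)]
knob [([294.9, 211.3], 0.67), ([304.0, 145.0], 0.5)]
carousel [([302.9, 143.6], 0.58), ([289.0, 177.2], 0.56)]
shaker_salt [([166.2, 169.7], 0.74), ([305.9, 143.0], 0.64), ([364.6, 261.2], 0.63), ([186.1, 208.6], 0.51)]
tub [([248.5, 157.6], 0.81)]
can_1 [([273.3, 130.3], 0.95)]
shaker_pepper [([144.6, 134.2], 0.82), ([306.4, 145.0], 0.55)]
pin_shank []
{'clock': 0.9, 'q': array([ 1.16380929,  0.68905183, -0.19462899,  1.56528089,  0.15728709,
        0.90250814, -0.2151089 ]), 'qd': array([ 0.00057195, -0.00065705, -0.00021132,  0.00086236,  0.00037921,
        0.0019195 ,  0.00069548]), 'joint_torque': array([-3.72534669e-04, -5.27483797e+01, -1.26743305e+00, -1.53747386e+01,
       -5.19281079e-02, -7.02095822e-04,  1.08844313e-05]), 'tool_pos': array([ 0.26671224, -0.5652724 ,  0.23877865]), 'eef_rot': array([9.75808708e-01, 2.18626076e-01, 3.34665852e-05, 6.07141867e-05]), 'contact_force': array([0.00557238, 0.99700419, 0.56401783]), 'moment': array([-0.0340397 , -0.04298673, -0.0143144 ]), 'opening': 1.0009933831478273}
```

View pics/scene0.png

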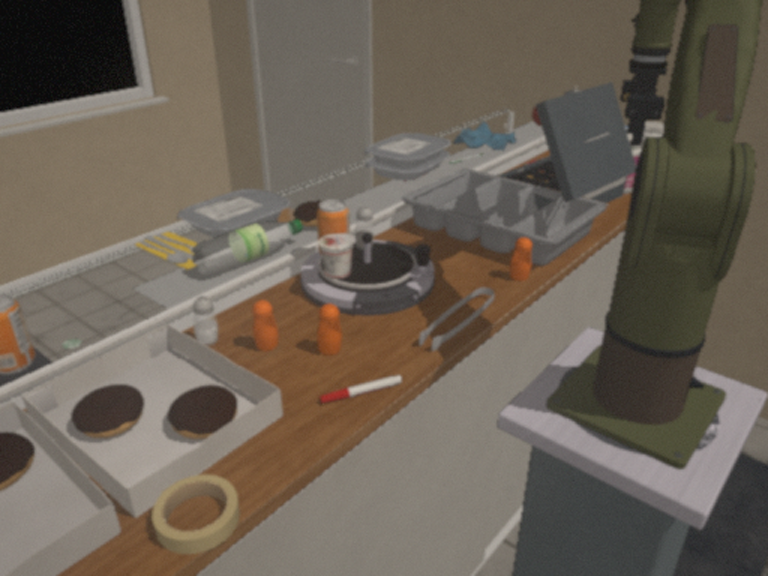

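View pics/top0.png

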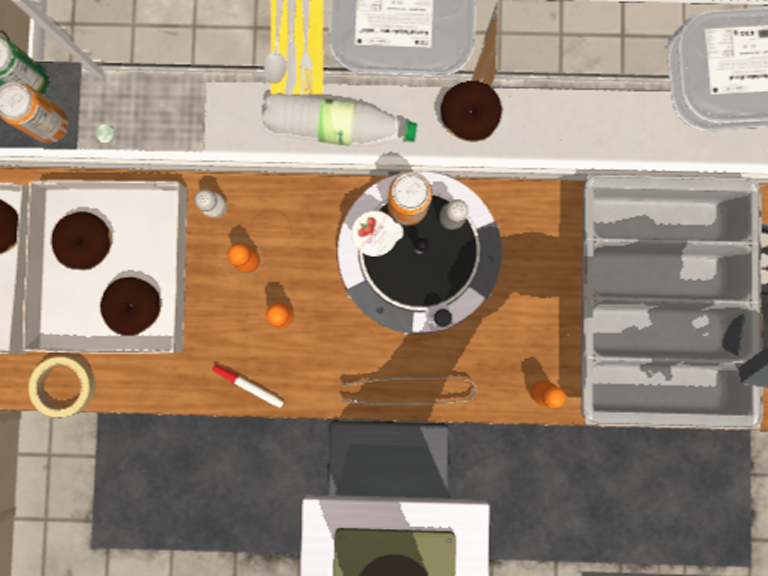

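```bash
python3 - <<'E'
from h import *
im=cv2.imread("pics/top0.png")
s=snapshot("top"); save(s,"top1.png",(215,105,345,230),6); np.save("top1.npy",s,allow_pickle=True)
s=snapshot("scene"); save(s,"scene1.png",(190,115,305,215),6); np.save("scene1.npy",s,allow_pickle=True)
E
```

```text
(no output)
```

View pics/top1.png

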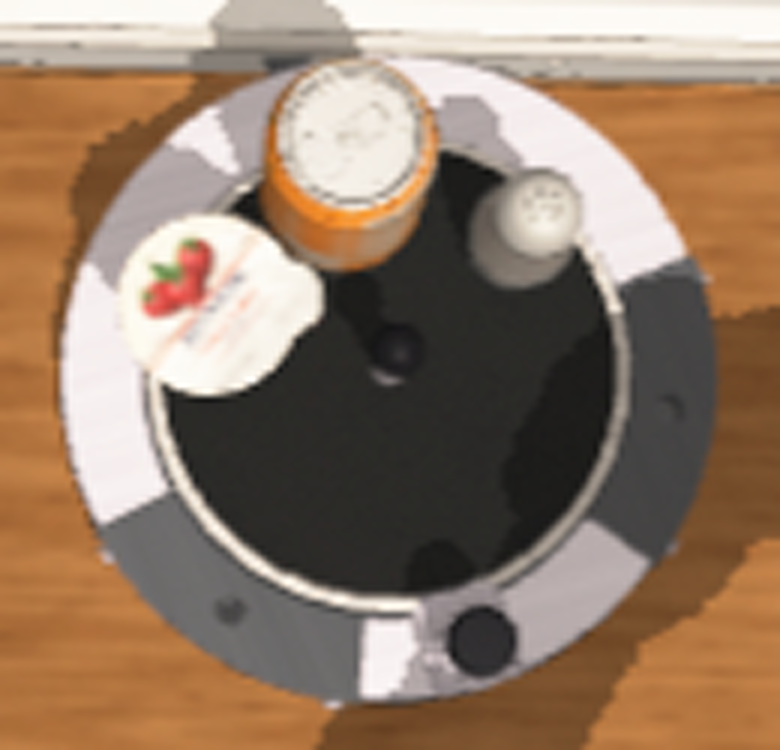

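View pics/scene1.png

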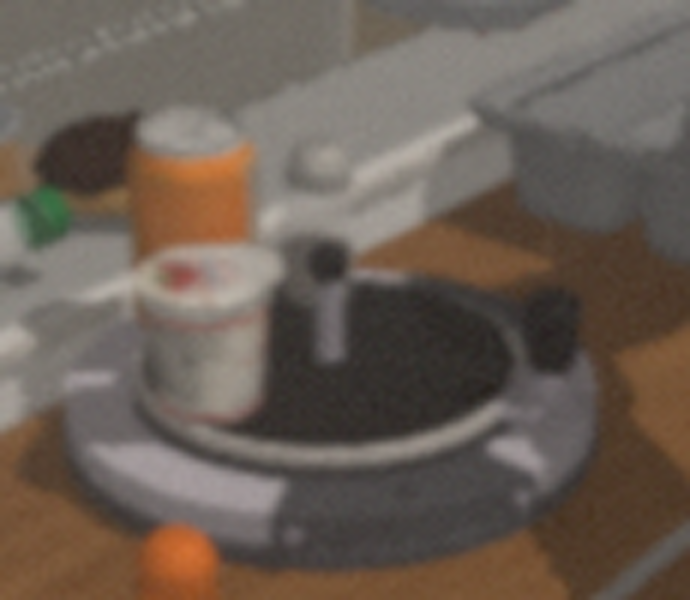

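```bash
python3 - <<'E'
from h import *
from scipy.optimize import least_squares
s=np.load("top1.npy",allow_pickle=True).item()
f=lambda x,y:np.array([(x+.5)/6-.5+215,(y+.5)/6-.5+105])
edge=[(62,360),(716,370),(395,57),(385,703),(100,520),(230,660),(640,580),(655,230),(560,105),(150,190),(560,665)]
P=np.array([ray(s,f(*e),.03)[:2] for e in edge])
r=least_squares(lambda v:np.hypot(*(P-v[:2]).T)-v[2],[.5,0,.137],loss='soft_l1',f_scale=.002)
c=r.x[:2];print(r.x,np.round((np.hypot(*(P-c).T)-r.x[2])*1e3,1))
post=ray(s,f(397,349),.109)[:2];print("post",post)
kn=ray(s,f(482,641),.101)[:2];print("knob",kn,np.hypot(*(kn-c)))
hr=ray(s,f(668,407),.03)[:2];hl=ray(s,f(231,610),.03)[:2]
ang=lambda p:np.arctan2(*(p-c)[::-1])
print("holes",hr,hl,np.hypot(*(hr-c)),np.hypot(*(hl-c)))
sa=ray(s,f(542,212),.13)[:2]; ca=ray(s,f(351,133),.16)[:2]
for n,p in dict(salt=sa,can=ca).items(): print(n,p,np.hypot(*(p-c)),np.degrees(ang(p)-ang(kn)))
print("ang",ang(kn),(ang(hr)-ang(kn)),(ang(hl)-ang(kn)+np.pi)%(2*np.pi)-np.pi)
E
```

```text
[ 0.57523019 -0.0294392   0.13707591] [ 2.3  0.8  1.4 -0.1 -0.5 -0.2 -2.  -7.6  1.2 -6.7  3.1]
post [ 0.57606981 -0.02699692]
knob [ 0.46287602 -0.06329212] 0.11734342646389122
holes [ 0.56640392 -0.14711655] [0.47578971 0.035487  ] 0.11800788551793698 0.1187595010199413
salt [ 0.62713041 -0.08012484] 0.07254424431877783 118.91049848729402
can [ 0.64874422 -0.00486834] 0.07751155155311974 181.71352097969853
ang -2.8489386806548467 1.2032785683334324 -0.8710758154271812
```

Seen in the pictures: the salt shaker, with its grey cap, stands on the disc to the right of the can at top px (305,141). The tub is left at (248,157). The grey-capped shaker_pepper is on the counter at (140,135). The orange look-alikes are at (160,170), (185,209) and (365,262).
The black knob is at (295,212); the other knob-like thing is the post's ball at (281,163). I choose the knob on the rim. The salt is at -60°, so the swing is counter-clockwise, and the right-hand shoe hole shows at about +1.20 rad.

```bash
python3 -m creep '[27.8,-26.5,0,0,0,0, 27.8,-26.5,0,0,0,0, 27.8,-26.5,0,0,0,0, 27.8,-26.5,0,0,0,0, 27.8,-26.5,0,0,0,0]' 70 25; python3 -m creep '[27.8,-26.5,0,0,0,0, 27.8,-26.5,0,0,0,0, 27.8,-26.5,0,0,0,0, 27.8,-26.5,0,0,0,0, 27.8,-26.5,0,0,0,0]'
```

```text
clock: 1.42
tool_pos: [0.333, -0.3914, 0.2371]
eef_rot: [0.978, 0.209, -0.001, 0.005]
contact_force: [1.1, 0.1, 0.2]
opening: 0.795
clock: 1.83
tool_pos: [0.4082, -0.2057, 0.2364]
eef_rot: [0.978, 0.208, 0.0, 0.006]
contact_force: [1.1, -0.5, 0.2]
opening: 0.794
```

```bash
cat > to.py <<'E'
import sys; from h import *
# to.py x y z yheading_deg -> remaining shift (mm, tool axes), turn (deg, tool axes)
x,y,z,h=map(float,sys.argv[1:5]); st=get_state()
r=R.from_quat(st["eef_rot"]); h=np.radians(h)
yy=np.array([np.cos(h),np.sin(h),0]);zz=np.array([0,0,-1.]);xx=np.cross(yy,zz)
g=R.from_matrix(np.c_[xx,yy,zz])
d=r.inv().apply(np.array([x,y,z])-st["tool_pos"])*1e3
print("shift",np.round(d,1),"turn",np.round(np.degrees((r.inv()*g).as_rotvec()),2),"F",np.round(st["contact_force"],1),"M",np.round(st["moment"],2),"clk",round(st["clock"],2),"open",round(st["opening"]*88.1,1),"pos",np.round(st["tool_pos"]*1e3,1))
E
python3 to.py .461 -.064 .16 -73.2
```

```text
shift [ 106.  -108.9   74.9] turn [0.67 0.08 7.17] F [ 1.1 -0.5  0.2] M [-0.04 -0.09 -0.01] clk 1.83 open 69.9 pos [ 408.2 -205.7  236.4]
```

```bash
python3 -m creep '[26,-27,8,0,0,0, 26,-27,12,0,0,0, 24,-25,15,0,0,0, 20,-20,15,0,0,0, 10,-10,15,0.7,0,3.5]' ; python3 to.py .461 -.064 .16 -73.2
```

```text
clock: 2.25
tool_pos: [0.4693, -0.0504, 0.1721]
eef_rot: [0.983, 0.182, 0.007, 0.0]
contact_force: [-0.2, -1.1, 0.7]
opening: 0.796
shift [-12.8   9.7  12. ] turn [ 0.17 -0.76  4.16] F [-0.2 -1.1  0.7] M [ 0.03 -0.    0.03] clk 2.25 open 70.1 pos [469.3 -50.4 172.1]
```

```bash
python3 -m creep '[-8,6,4,0,-0.5,2, -5,4,4,0,-0.3,2, 0,0,4,0,0,0.2, 0,0,0,0,0,0]' ; python3 to.py .461 -.064 .16 -73.2; python3 - <<'E'
from h import *
s=snapshot("wrist"); save(s,"w1.png",f=1.5); np.save("w1.npy",s,allow_pickle=True)
print(np.round(s["extrinsics"],4).tolist(),s["intrinsics"].tolist() if hasattr(s["intrinsics"],"tolist") else s["intrinsics"])
print(find_in("knob","wrist"))
E
```

```text
clock: 2.58
tool_pos: [0.4611, -0.0613, 0.1576]
eef_rot: [0.989, 0.146, -0.001, 0.001]
contact_force: [-0.4, -0.4, 0.1]
opening: 0.797
shift [-0.8  2.6 -2.4] turn [0.06 0.14 0.04] F [-0.4 -0.4  0.1] M [ 0.01 -0.01  0.02] clk 2.58 open 70.2 pos [461.1 -61.3 157.6]
[[0.2908, -0.9568, 0.0013, -0.1934], [-0.9135, -0.2773, 0.2978, 0.3859], [-0.2846, -0.0878, -0.9546, 0.4378], [0.0, 0.0, 0.0, 1.0]] [[280.76464576377305, 0.0, 252.34898141710667], [0.0, 280.76464576377305, 189.33701309007938], [0.0, 0.0, 1.0]]
[{'xy': [255.4, 198.7], 'score': 0.61}]
```

View pics/w1.png

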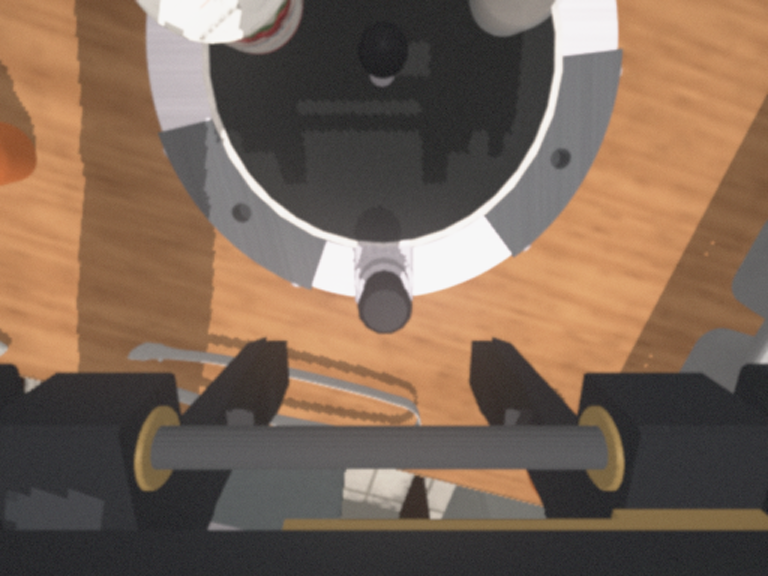

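```bash
python3 - <<'E'
from h import *
s=np.load("w1.npy",allow_pickle=True).item()
g=lambda x,y:np.array([x/1.5-.17,y/1.5-.17])
# circle ring outer pts
E=[(147,60),(162,130),(295,284),(525,248),(612,110),(620,55),(205,210),(580,180)]
from scipy.optimize import least_squares
P=np.array([ray(s,g(*e),.03)[:2] for e in E])
r=least_squares(lambda v:np.hypot(*(P-v[:2]).T)-.137,[.575,-.03],loss='soft_l1',f_scale=.002);print("c",r.x,np.round(r.fun*1e3,1))
c=r.x
kn=ray(s,g(386,299),.101)[:2]; 
hr=ray(s,g(561,159),.03)[:2];hl=ray(s,g(241,213),.03)[:2]
# disc 202 outer at z~.045
Pd=np.array([ray(s,g(*e),.045)[:2] for e in [(209,75),(218,130),(352,238),(480,215),(555,95),(560,45)]])
r2=least_squares(lambda v:np.hypot(*(Pd-v[:2]).T)-.101,[.575,-.03]);print("cd",r2.x,np.round(r2.fun*1e3,1))
for n,p in dict(kn=kn,hr=hr,hl=hl).items(): print(n,p,np.hypot(*(p-c)),np.arctan2(*(p-c)[::-1]))
# best centre w/ knob, holes all at radius .12 
Q=np.array([kn,hr,hl]); r3=least_squares(lambda v:np.hypot(*(Q-v).T)-.12,[.575,-.03]);print("c3",r3.x,[np.arctan2(*(p-r3.x)[::-1]) for p in Q])
E
```

```text
c [ 0.57170413 -0.03118581] [ 1.3  0.4  0.8 -0.2  1.5  1.4 -0.4 -0.8]
cd [ 0.57945996 -0.02802102] [-4.4 -0.1 -1.3  2.  -2.3 -3.6]
kn [ 0.46656494 -0.06401474] 0.11014529848538876 -2.8389423216080276
hr [ 0.56293353 -0.14952509] 0.1186638427006889 -1.644775066174142
hl [0.47211976 0.03436043] 0.11921978264890212 2.559475793564011
c3 [ 0.57797959 -0.02806519] [np.float64(-2.829474577527571), np.float64(-1.6940451856876706), np.float64(2.60878049422975)]
```

```bash
python3 - <<'E'
from h import *
s=np.load("w1.npy",allow_pickle=True).item()
c=s["color"][160:235,220:295]; c=np.clip(c.astype(float)*1.8,0,255).astype(np.uint8)
cv2.imwrite("pics/w1c.png",cv2.resize(c[...,::-1],None,fx=8,fy=8,interpolation=cv2.INTER_CUBIC))
for k in ([.461,-.064],[.4635,-.0635],[.466,-.064]):
    for z in (.101,.088,.062): print(k,z,(proj(s,[*k,z])-[220,160]+.5)*8)
E
```

```text
[0.461, -0.064] 0.101 [284.03555287 369.5858016 ]
[0.461, -0.064] 0.088 [282.70930371 324.37488485]
[0.461, -0.064] 0.062 [280.44701203 247.25492598]
[0.4635, -0.0635] 0.101 [286.7073234  344.75041797]
[0.4635, -0.0635] 0.088 [285.23092901 300.74414878]
[0.4635, -0.0635] 0.062 [282.71382259 225.71781188]
[0.466, -0.064] 0.101 [299.40914302 322.61111715]
[0.466, -0.064] 0.088 [297.23349504 279.68658975]
[0.466, -0.064] 0.062 [293.52593322 206.5381117 ]
```

View pics/w1c.png

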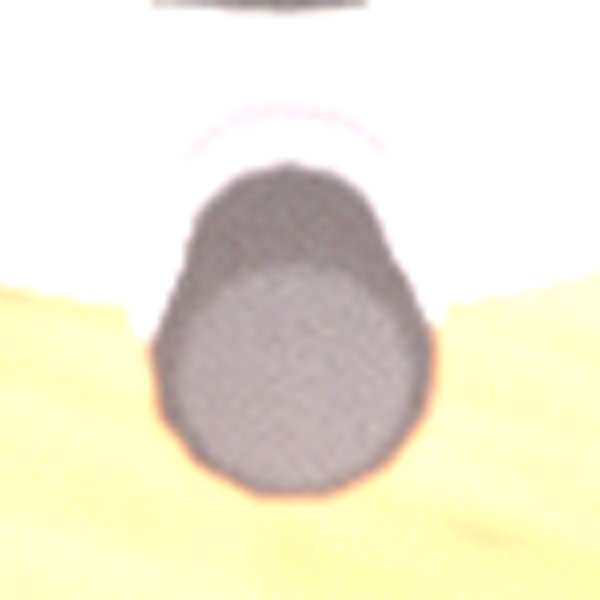

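```bash
python3 -m creep '[-0.5,3,8,0,0,0, 0,0,10,0,0,0, 0,0,10,0,0,0, 0,0,10,0,0,0, 0,0,5,0,0,0]' 50; python3 to.py .4605 -.0645 .066 -73.2
```

```text
clock: 3.1
tool_pos: [0.4641, -0.0694, 0.1157]
eef_rot: [0.99, 0.143, 0.004, 0.002]
contact_force: [-0.1, 0.2, -1.0]
opening: 0.563
shift [-2.4 -6.  49.6] turn [ 0.32 -0.38 -0.3 ] F [-0.1  0.2 -1. ] M [-0.02  0.03 -0.05] clk 3.1 open 49.6 pos [464.1 -69.4 115.7]
```

```bash
python3 -m creep '[-1,-3,3,0,0,0, 0,0,0,0,0,0, 0,0,0,0,0,0]'; python3 to.py .4605 -.0645 .066 -73.2
```

```text
clock: 3.35
tool_pos: [0.4616, -0.068, 0.1116]
eef_rot: [0.99, 0.143, 0.003, 0.002]
contact_force: [0.1, 0.4, -0.7]
opening: 0.564
shift [-0.3 -4.  45.6] turn [ 0.32 -0.31 -0.41] F [ 0.1  0.4 -0.7] M [ 0.02  0.06 -0.  ] clk 3.35 open 49.7 pos [461.6 -68.  111.6]
```

```bash
python3 -m creep '[0,-4,4,0.3,-0.3,-0.4, 0,0,8,0,0,0, 0,0,8,0,0,0, 0,0,8,0,0,0, 0,0,0,0,0,0]'; python3 to.py .4605 -.0645 .066 -73.2
```

```text
clock: 3.77
tool_pos: [0.4618, -0.0637, 0.0822]
eef_rot: [0.989, 0.147, 0.002, 0.0]
contact_force: [-0.1, 0.1, 0.2]
opening: 0.566
shift [-1.5  0.4 16.2] turn [ 0.04 -0.19  0.06] F [-0.1  0.1  0.2] M [0.03 0.04 0.01] clk 3.77 open 49.8 pos [461.8 -63.7  82.2]
```

```bash
python3 -m creep '[-1.5,0.4,5,0,0,0, 0,0,6,0,0,0, 0,0,3,0,0,0, 0,0,0,0,0,0]'; python3 to.py .4605 -.0645 .066 -73.2; python3 - <<'E'
from h import *
s=snapshot("wrist"); save(s,"w2.png",f=1.5)
E
```

```text
clock: 4.1
tool_pos: [0.46, -0.0645, 0.0659]
eef_rot: [0.989, 0.147, 0.001, 0.0]
contact_force: [0.5, 0.0, -0.2]
opening: 0.566
shift [ 0.5  0.1 -0.1] turn [ 0.02 -0.11  0.07] F [ 0.5  0.  -0.2] M [ 0.03 -0.04 -0.04] clk 4.1 open 49.9 pos [460.  -64.5  65.9]
```

View pics/w2.png

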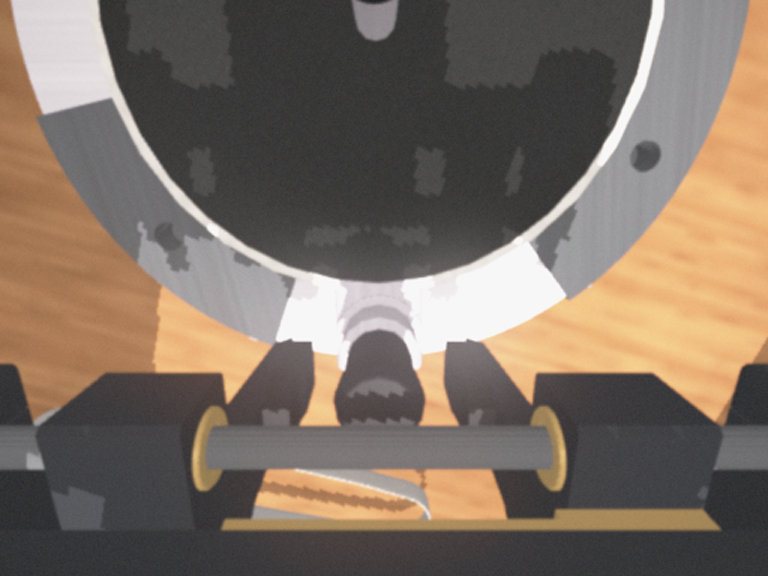

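The knob at (380,380) is centred between the fingers, whose tips are at (300,350) and (462,350). The pin is still home. I'm closing the gripper now.

```bash
python3 -m creep '[0,0,0,0,0,0, 0,0,0,0,0,0, 0,0,0,0,0,0, 0,0,0,0,0,0]' 10 25; python3 to.py .4605 -.0645 .066 -73.2
```

```text
clock: 4.48
tool_pos: [0.4604, -0.0646, 0.0666]
eef_rot: [0.989, 0.147, 0.002, 0.0]
contact_force: [0.8, 0.9, -0.9]
opening: 0.291
shift [ 0.2 -0.1  0.6] turn [ 0.04 -0.17  0.06] F [ 0.8  0.9 -0.9] M [ 0.18  0.08 -0.03] clk 4.48 open 25.6 pos [460.4 -64.6  66.6]
```

```bash
python3 -m creep '[0,0,-4,0,0,0, 0,0,-4,0,0,0, 0,0,-4,0,0,0, 0,0,0,0,0,0]' ; python3 to.py .4605 -.0645 .080 -73.2
```

```text
clock: 4.82
tool_pos: [0.4603, -0.0646, 0.0788]
eef_rot: [0.989, 0.147, 0.001, -0.0]
contact_force: [-0.2, -0.9, -8.8]
opening: 0.278
shift [ 0.2 -0.  -1.2] turn [ 0.02 -0.13  0.06] F [-0.2 -0.9 -8.8] M [-0.03 -0.14 -0.  ] clk 4.82 open 24.5 pos [460.3 -64.6  78.8]
```

```bash
python3 -m creep '[0,0,-1,0,0,0, 0,1.5,0,0,0,-0.7, 0,3,0,0,0,-1.5, 0,3,0,0,0,-1.5]' ; python3 to.py .4605 -.0645 .080 -73.2; python3 - <<'E'
from h import *
st=get_state(); c=np.array([.5753,-.0285]); p=st["tool_pos"][:2]-c; print(np.hypot(*p),np.degrees(np.arctan2(p[1],p[0]))+162.6)
E
```

```text
clock: 5.15
tool_pos: [0.4622, -0.0703, 0.0796]
eef_rot: [0.983, 0.181, 0.001, -0.001]
contact_force: [1.2, 0.9, -7.0]
opening: 0.281
shift [ 0.4 -6.  -0.4] turn [-0.1  -0.1   4.06] F [ 1.2  0.9 -7. ] M [ 0.08 -0.09 -0.35] clk 5.15 open 24.8 pos [462.2 -70.3  79.6]
0.12054215020553756 2.8814815078222864
```

```bash
cat > arc.py <<'E'
from h import *
st=get_state(); c=np.array([.5753,-.0285]); p=st["tool_pos"][:2]-c
a=np.degrees(np.arctan2(p[1],p[0]))+162.6
r=R.from_quat(st["eef_rot"]).as_matrix(); yh=np.degrees(np.arctan2(r[1,1],r[0,1]))
F=st["contact_force"]; M=st["moment"]
print("ang %.2f deg %.3f rad  rad %.1f mm z %.1f  yheading err(wz needed) %.2f tilt x %.2f y %.2f | Ftool x %.1f y %.1f Fz %.1f M %s open %.1f clk %.2f"%(a,np.radians(a),np.hypot(*p)*1e3,st["tool_pos"][2]*1e3,yh-(-73.2+a),*np.degrees((R.from_matrix(r).inv().apply([0,0,-1]))[[1,0]]),*(r.T@F)[:2],F[2],np.round(M,2),st["opening"]*88.1,st["clock"]))
E
python3 -m creep '[0,5,0,0,0,-2.4, 0.1,5,0,0,0,-2.4, 0.1,5,0,0,0,-2.4, 0.1,5,0,0,0,-2.4, 0.1,5,0,0,0,-2.4]'; python3 arc.py
```

```text
clock: 5.57
tool_pos: [0.4744, -0.0945, 0.0789]
eef_rot: [0.957, 0.289, 0.001, -0.001]
contact_force: [0.9, 1.0, -8.8]
opening: 0.279
ang 15.79 deg 0.276 rad  rad 120.6 mm z 78.9  yheading err(wz needed) 1.01 tilt x 0.08 y -0.15 | Ftool x 1.3 y -0.3 Fz -8.8 M [ 0.35 -0.25 -0.31] open 24.6 clk 5.57
```

```bash
python3 -m creep '[0.1,5,-0.3,0,0,-2.4, 0.1,5,0,0,0,-2.6, 0.1,5,-0.3,0,0,-2.4, 0.1,5,0,0,0,-2.6, 0.1,5,0,0,0,-2.4]'; python3 arc.py
```

```text
clock: 5.98
tool_pos: [0.4919, -0.1155, 0.0786]
eef_rot: [0.918, 0.397, 0.002, -0.001]
contact_force: [2.1, 1.7, -8.4]
opening: 0.283
ang 28.82 deg 0.503 rad  rad 120.6 mm z 78.6  yheading err(wz needed) 1.14 tilt x 0.04 y -0.27 | Ftool x 2.6 y 0.4 Fz -8.4 M [ 0.31 -0.33 -0.38] open 25.0 clk 5.98
```

```bash
python3 -m creep '[0.1,5,-0.2,0,0,-2.4, 0.1,5,0,0,0,-2.5, 0.1,5,-0.2,0,0,-2.5, 0.1,5,0,0,0,-2.5, 0.1,5,0,0,0,-2.4]'; python3 arc.py
```

```text
clock: 6.4
tool_pos: [0.5133, -0.1319, 0.0779]
eef_rot: [0.867, 0.498, 0.003, -0.002]
contact_force: [2.0, 2.7, -8.4]
opening: 0.282
ang 41.63 deg 0.727 rad  rad 120.6 mm z 77.9  yheading err(wz needed) 1.31 tilt x -0.03 y -0.42 | Ftool x 3.3 y 0.3 Fz -8.4 M [ 0.45 -0.29 -0.46] open 24.9 clk 6.40
```

```bash
python3 -m creep '[0.2,5,-0.8,0,0,-2.8, 0.2,5,-0.3,0,0,-2.8, 0.2,5,-0.3,0,0,-2.5, 0.2,5,0,0,0,-2.5, 0.2,5,0,0,0,-2.4]'; python3 arc.py
```

```text
clock: 6.82
tool_pos: [0.537, -0.143, 0.0778]
eef_rot: [0.802, 0.597, 0.004, -0.002]
contact_force: [2.8, 1.6, -6.9]
opening: 0.281
ang 54.13 deg 0.945 rad  rad 120.8 mm z 77.8  yheading err(wz needed) 2.35 tilt x -0.09 y -0.54 | Ftool x 2.3 y 2.2 Fz -6.9 M [ 0.41 -0.31 -0.54] open 24.8 clk 6.82
```

```bash
python3 -m creep '[0.2,4,-0.8,0,0,-3.2, 0.2,4,-0.3,0,0,-2.8, 0,2,0,0,0,-2, 0,0,0,0,0,0]'; python3 arc.py; python3 - <<'E'
from h import *
s=snapshot("wrist"); save(s,"w3.png",f=1.5); np.save("w3.npy",s,allow_pickle=True)
s=snapshot("top"); save(s,"top3.png",(215,105,345,230),6)
E
```

```text
clock: 7.15
tool_pos: [0.5466, -0.1468, 0.0772]
eef_rot: [0.757, 0.654, 0.004, -0.003]
contact_force: [0.4, 1.6, -2.3]
opening: 0.28
ang 58.94 deg 1.029 rad  rad 121.7 mm z 77.2  yheading err(wz needed) 5.90 tilt x -0.06 y -0.59 | Ftool x 1.6 y 0.2 Fz -2.3 M [ 0.49 -0.21 -0.36] open 24.6 clk 7.15
```

View pics/w3.png

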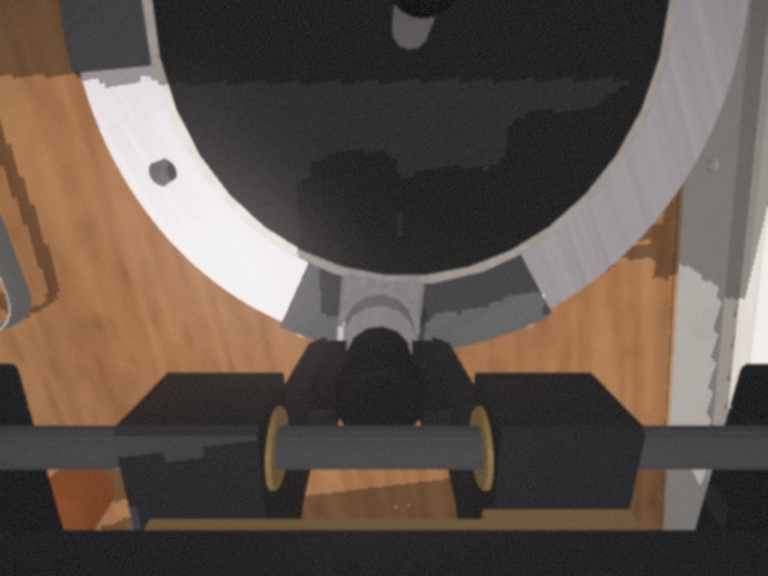

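View pics/top3.png

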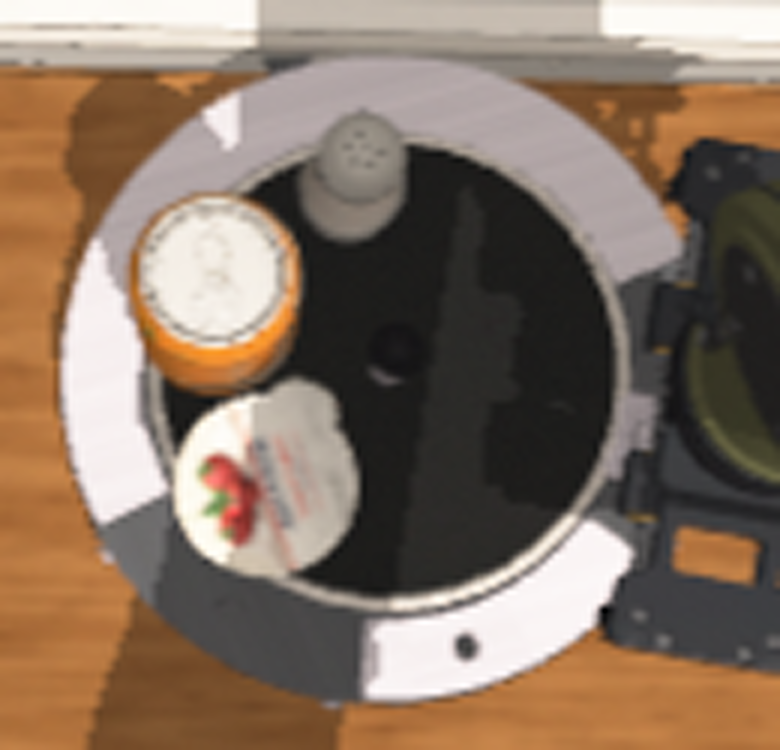

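```bash
python3 -m creep '[0,0,0,0,0,0, 0,0,0,0,0,0, 0.5,0,3,0,0,1, 0.5,0,4,0,0,1, 0,0,2,0,0,1]' 31; python3 arc.py
```

```text
clock: 7.67
tool_pos: [0.5464, -0.1492, 0.0701]
eef_rot: [0.775, 0.631, 0.003, 0.0]
contact_force: [-0.1, -0.3, -0.2]
opening: 0.35
ang 59.14 deg 1.032 rad  rad 124.2 mm z 70.1  yheading err(wz needed) 2.36 tilt x -0.20 y -0.23 | Ftool x -0.3 y 0.0 Fz -0.2 M [-0.01 -0.07  0.01] open 30.8 clk 7.67
```

```bash
python3 -m creep '[2,1,1.5,0,0,0, 1.5,1,1,0,0,0, 0.3,2,0,0,0,-1, 0.2,2,0,0,0,-1, 0.2,2,0,0,0,-1]' ; python3 arc.py
```

```text
clock: 8.08
tool_pos: [0.5482, -0.1461, 0.0667]
eef_rot: [0.758, 0.653, -0.004, -0.004]
contact_force: [-6.1, 1.0, 6.8]
opening: 0.354
ang 59.62 deg 1.041 rad  rad 120.7 mm z 66.7  yheading err(wz needed) 5.08 tilt x 0.64 y 0.07 | Ftool x 0.1 y -6.3 Fz 6.8 M [0.16 0.95 0.05] open 31.1 clk 8.08
```

```bash
python3 -m creep '[0,0,-1,0,0,0, 0,0,0,0,0,0]' ; python3 arc.py;  python3 -m creep '[0.1,1.5,0,0,0,0, 0.1,1.5,0,0,0,0, 0.1,1.5,0,0,0,0]'; python3 arc.py
```

```text
clock: 8.25
tool_pos: [0.5478, -0.1457, 0.0676]
eef_rot: [0.757, 0.654, -0.004, -0.004]
contact_force: [-1.4, 0.5, -0.4]
opening: 0.351
ang 59.41 deg 1.037 rad  rad 120.4 mm z 67.6  yheading err(wz needed) 5.44 tilt x 0.70 y 0.05 | Ftool x 0.3 y -1.4 Fz -0.4 M [-0.12  0.03  0.01] open 30.9 clk 8.25
clock: 8.5
tool_pos: [0.5479, -0.1459, 0.0672]
eef_rot: [0.757, 0.654, -0.008, -0.007]
contact_force: [-5.2, 1.2, 5.9]
opening: 0.352
ang 59.46 deg 1.038 rad  rad 120.6 mm z 67.2  yheading err(wz needed) 5.40 tilt x 1.24 y 0.16 | Ftool x 0.5 y -5.4 Fz 5.9 M [0.18 0.96 0.04] open 31.0 clk 8.50
```

```bash
python3 - <<'E'
from h import *
s=snapshot("wrist"); save(s,"w4.png",f=1.5); np.save("w4.npy",s,allow_pickle=True)
s=snapshot("scene"); save(s,"scene4.png",(190,115,305,215),6)
E
```

```text
(no output)
```

View pics/w4.png

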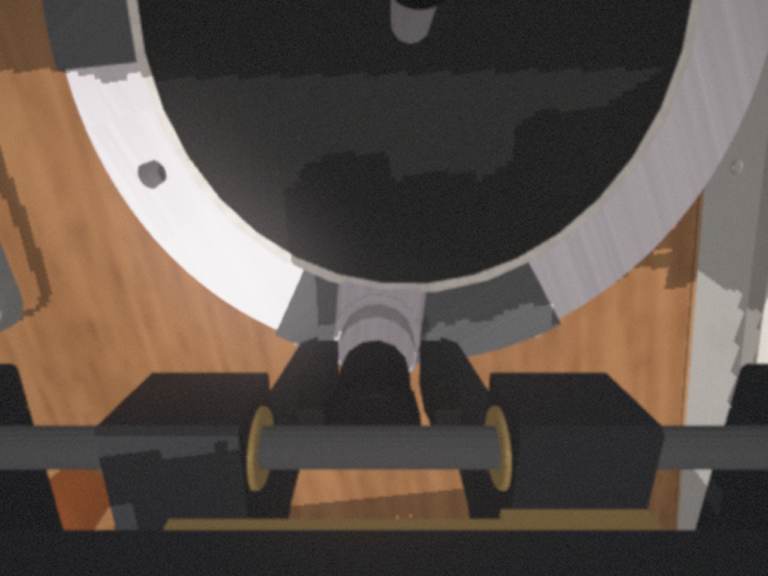

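View pics/scene4.png

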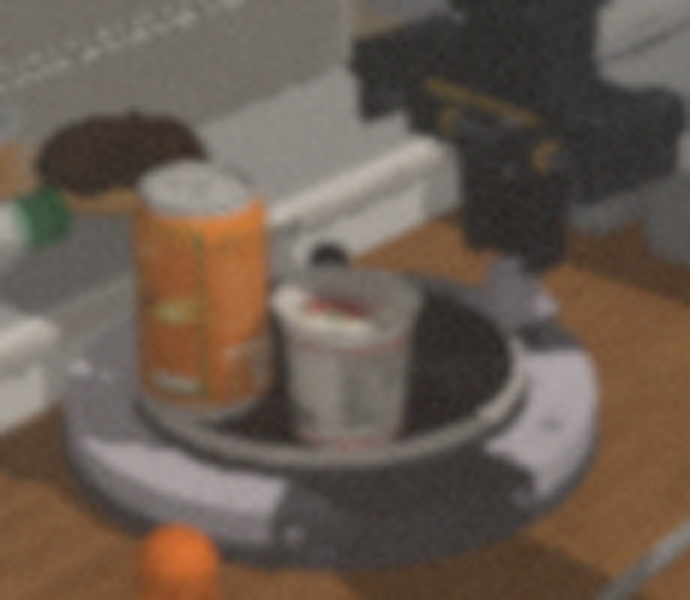

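```bash
python3 to.py .5478 -.1455 .0765 -15
```

```text
shift [ 0.4 -0.4 -9.3] turn [-1.23  0.24  6.66] F [-5.4  0.9  5.4] M [ 0.15  0.97 -0.01] clk 8.6 open 30.8 pos [ 547.9 -145.9   67.2]
```

```bash
python3 -m creep '[0,-2.5,-3,-0.6,0.1,1, 0,0,-3,-0.6,0.1,1, 0,0,-3,0,0,1, 0,0,0,0,0,0]';  python3 arc.py; python3 to.py .5478 -.1455 .0765 -15
```

```text
clock: 8.93
tool_pos: [0.548, -0.1454, 0.0773]
eef_rot: [0.775, 0.632, 0.003, 0.002]
contact_force: [0.2, -0.4, 0.1]
opening: 0.354
ang 59.44 deg 1.038 rad  rad 120.1 mm z 77.3  yheading err(wz needed) 2.11 tilt x -0.35 y -0.13 | Ftool x -0.3 y 0.3 Fz 0.1 M [ 0.01 -0.07  0.02] open 31.2 clk 8.93
shift [-0.1 -0.2  0.8] turn [ 0.35 -0.14  3.35] F [ 0.2 -0.4  0.1] M [ 0.01 -0.07  0.02] clk 8.93 open 31.2 pos [ 548.  -145.4   77.3]
```

```bash
python3 -m creep '[0,0,0,0,0,0, 0,0,0,0,0,0, 0,0,0,0,0,0]' 10 25;  python3 arc.py; python3 -m creep '[0,0,-0.8,0,0,0, 0,0,0,0,0,0]';  python3 arc.py
```

```text
clock: 9.18
tool_pos: [0.5477, -0.1454, 0.0775]
eef_rot: [0.775, 0.632, 0.002, 0.002]
contact_force: [-1.0, -0.6, 2.1]
opening: 0.284
ang 59.31 deg 1.035 rad  rad 120.1 mm z 77.5  yheading err(wz needed) 2.24 tilt x -0.32 y -0.10 | Ftool x -0.8 y -0.8 Fz 2.1 M [-0.04  0.13  0.07] open 25.0 clk 9.18
clock: 9.35
tool_pos: [0.5477, -0.1454, 0.0775]
eef_rot: [0.775, 0.632, 0.002, 0.001]
contact_force: [-1.2, 0.1, 1.1]
opening: 0.281
ang 59.30 deg 1.035 rad  rad 120.1 mm z 77.5  yheading err(wz needed) 2.26 tilt x -0.29 y -0.12 | Ftool x -0.2 y -1.2 Fz 1.1 M [0.02 0.13 0.09] open 24.7 clk 9.35
```

```bash
python3 -m creep '[0.1,2,-1,0,0,0, 0.1,2,-0.6,0,0,0]';  python3 arc.py; python3 -m creep '[0.1,2,-0.3,0,0,-0.5, 0.1,1.5,0,0,0,-0.5]';  python3 arc.py
```

```text
clock: 9.52
tool_pos: [0.548, -0.1456, 0.0776]
eef_rot: [0.775, 0.632, -0.0, -0.002]
contact_force: [-4.9, 1.8, -1.9]
opening: 0.279
ang 59.49 deg 1.038 rad  rad 120.2 mm z 77.6  yheading err(wz needed) 2.10 tilt x 0.17 y -0.07 | Ftool x 0.8 y -5.2 Fz -1.9 M [0.21 0.67 0.1 ] open 24.6 clk 9.52
clock: 9.68
tool_pos: [0.548, -0.1456, 0.0774]
eef_rot: [0.769, 0.639, -0.003, -0.004]
contact_force: [-6.0, 2.2, 2.9]
opening: 0.282
ang 59.46 deg 1.038 rad  rad 120.2 mm z 77.4  yheading err(wz needed) 3.14 tilt x 0.62 y -0.00 | Ftool x 1.1 y -6.3 Fz 2.9 M [ 0.13  0.66 -0.22] open 24.8 clk 9.68
```

```bash
python3 -m creep '[0,-0.5,-2,-0.5,0,0, 0,0,-2,0,0,0, 0,0,-1,0,0,0]';  python3 arc.py
```

```text
clock: 9.93
tool_pos: [0.5481, -0.1456, 0.0815]
eef_rot: [0.77, 0.638, 0.0, -0.001]
contact_force: [-0.1, 0.7, -9.9]
opening: 0.279
ang 59.53 deg 1.039 rad  rad 120.2 mm z 81.5  yheading err(wz needed) 2.99 tilt x 0.07 y -0.08 | Ftool x 0.6 y -0.2 Fz -9.9 M [ 0.08 -0.13 -0.18] open 24.5 clk 9.93
```

```bash
python3 -m creep '[0.1,2,0,0,0,-0.5, 0.1,2,0,0,0,-0.5]';  python3 arc.py
```

```text
clock: 10.1
tool_pos: [0.5505, -0.1461, 0.0809]
eef_rot: [0.764, 0.645, -0.001, -0.002]
contact_force: [-2.8, 0.8, -8.6]
opening: 0.282
ang 60.69 deg 1.059 rad  rad 120.2 mm z 80.9  yheading err(wz needed) 2.87 tilt x 0.28 y -0.05 | Ftool x 0.3 y -2.9 Fz -8.6 M [ 0.08  0.18 -0.13] open 24.8 clk 10.10
```

```bash
python3 - <<'E'
from h import *
s=np.load("top1.npy",allow_pickle=True).item()
f=lambda x,y:np.array([(x+.5)/6-.5+215,(y+.5)/6-.5+105])
ho=ray(s,f(467,647),.03)[:2]; hr=ray(s,f(668,407),.03)[:2]; hl=ray(s,f(231,610),.03)[:2]
from scipy.optimize import least_squares
Q=np.array([ho,hr,hl]); r3=least_squares(lambda v:np.hypot(*(Q-v).T)-.12,[.575,-.03]);c=r3.x
print("c",c,r3.fun*1e3,np.degrees([np.arctan2(*(p-c)[::-1]) for p in Q]),ho,hr,hl)
for a,b in ((ho,hr),(ho,hl)): print(np.degrees(2*np.arcsin(np.hypot(*(a-b))/.24)))
cc=np.array([.5753,-.0285]);print(np.degrees([np.arctan2(*(p-cc)[::-1]) for p in Q])+162.6)
# wrist w4: home hole & w1 shoe holes
g=lambda x,y:np.array([x/1.5-.17,y/1.5-.17])
s4=np.load("w4.npy",allow_pickle=True).item();s3=np.load("w3.npy",allow_pickle=True).item();s1=np.load("w1.npy",allow_pickle=True).item()
print(ray(s4,g(152,173),.03),ray(s3,g(162,172),.03),ray(s1,g(561,159),.03))
# mask dark hole centroid in crop around right hole
im=s["color"].mean(2)[166:181,318:336]; print(np.round(im).astype(int))
E
```

```text
c [ 0.57737262 -0.02785608] [ 0.27732354 -0.23618466 -0.28603445] [-162.40191633  -95.25486275  148.05397026] [ 0.46272419 -0.06422049] [ 0.56640392 -0.14711655] [0.47578971 0.035487  ]
67.16048650605322
49.54287820079433
[2.04316906e-01 6.83109239e+01 3.09858216e+02]
[ 0.460511   -0.06477986  0.03      ] [ 0.46011941 -0.06509543  0.03      ] [ 0.56293353 -0.14952509  0.03      ]
[[131 128  76  69  68  68  68  69  70  69  69  67  68  69  69  69  73  73]
 [130 127  76  69  68  69  68  68  69  69  69  67  68  68  68  68  73  73]
 [129 122  66  69  69  68  68  69  69  69  69  68  68  68  69  69  72  74]
 [129 122  66  69  69  68  68  68  68  68  69  69  68  68  69  69  73  75]
 [133 123  66  69  69  69  67  66  63  64  69  70  69  68  68  69  74  74]
 [145 125  65  69  69  69  65  59  52  52  62  68  69  68  68  68  73  74]
 [148 125  65  69  69  69  70  71  65  54  55  67  69  68  69  68  73  74]
 [157 121  69  69  69  69  71  70  71  62  57  66  69  69  67  69  76  79]
 [142 102  69  69  69  69  70  72  72  63  59  66  70  69  68  69  77  83]
 [125  72  69  69  69  69  69  70  70  67  66  69  70  70  69  70  78  83]
 [118  65  69  69  69  69  69  68  68  68  69  69  69  70  69  71  75  79]
 [ 99  65  67  69  69  68  67  68  68  67  68  69  69  69  69  71  73  74]
 [ 88  68  67  69  69  69  69  68  68  68  67  70  69  69  70  73  74  75]
 [ 72  68  67  67  68  68  69  68  69  69  67  68  69  69  70  76  77  78]
 [ 67  68  68  67  68  68  69  68  68  68  67  68  68  68  70  78  80  80]]
```

```bash
python3 -m creep '[0.1,2.5,0,0,0,-0.5, 0.1,2.5,0,0,0,-0.5, 0.1,2.5,0,0,0,-0.5, 0.1,1.5,0,0,0,0, 0,0,0,0,0,0]';  python3 arc.py
```

```text
clock: 10.52
tool_pos: [0.5564, -0.1473, 0.079]
eef_rot: [0.753, 0.658, -0.005, -0.005]
contact_force: [-4.0, 0.9, -7.9]
opening: 0.28
ang 63.56 deg 1.109 rad  rad 120.2 mm z 79.0  yheading err(wz needed) 1.87 tilt x 0.77 y 0.02 | Ftool x 0.4 y -3.9 Fz -7.9 M [0.08 0.08 0.25] open 24.7 clk 10.52
```

```bash
python3 -m creep '[0.1,2.5,-0.2,-0.4,0,-0.5, 0.1,2.5,-0.2,-0.4,0,-0.5, 0,0,0,-0.2,0,0]';  python3 arc.py
```

```text
clock: 10.77
tool_pos: [0.5596, -0.1478, 0.0786]
eef_rot: [0.747, 0.665, -0.0, 0.001]
contact_force: [-0.7, 0.2, -8.7]
opening: 0.279
ang 65.09 deg 1.136 rad  rad 120.3 mm z 78.6  yheading err(wz needed) 1.53 tilt x -0.02 y 0.08 | Ftool x 0.1 y -0.8 Fz -8.7 M [0.06 0.17 0.27] open 24.6 clk 10.77
```

```bash
python3 -m creep '[0,0,0.8,0,0,0, 0,0,0.8,0,0,0]';  python3 arc.py; python3 -m creep '[0,0.8,0.4,0,0,-0.3, 0,0.8,0.4,0,0,-0.3]';  python3 arc.py
```

```text
clock: 10.93
tool_pos: [0.5597, -0.1478, 0.0774]
eef_rot: [0.746, 0.666, -0.0, 0.001]
contact_force: [-5.1, 0.7, -0.4]
opening: 0.283
ang 65.13 deg 1.137 rad  rad 120.3 mm z 77.4  yheading err(wz needed) 1.52 tilt x -0.05 y 0.11 | Ftool x 0.1 y -5.1 Fz -0.4 M [0.18 0.88 0.2 ] open 24.9 clk 10.93
clock: 11.1
tool_pos: [0.5598, -0.1479, 0.0775]
eef_rot: [0.743, 0.669, -0.002, 0.0]
contact_force: [-5.7, 2.1, -2.0]
opening: 0.285
ang 65.20 deg 1.138 rad  rad 120.4 mm z 77.5  yheading err(wz needed) 2.06 tilt x 0.11 y 0.17 | Ftool x 1.5 y -5.9 Fz -2.0 M [0.23 1.04 0.07] open 25.1 clk 11.10
```

```bash
python3 -m creep '[0,0,-1.2,0,0,0, 0.1,1.5,0,-0.2,0,-0.4, 0,0,0.3,0,0,0, 0,0,0.5,0,0,0]';  python3 arc.py
```

```text
clock: 11.43
tool_pos: [0.561, -0.148, 0.0778]
eef_rot: [0.741, 0.672, -0.001, 0.001]
contact_force: [-3.2, 1.1, -8.4]
opening: 0.284
ang 65.77 deg 1.148 rad  rad 120.4 mm z 77.8  yheading err(wz needed) 1.87 tilt x -0.06 y 0.18 | Ftool x 0.8 y -3.3 Fz -8.4 M [0.16 0.61 0.21] open 25.0 clk 11.43
```

```bash
python3 -m creep '[0,0.8,0.3,0,0,-0.3, 0,0.8,0.5,0,0,-0.3]';  python3 arc.py; python3 -m creep '[0,0,0.8,0,0,0]';  python3 arc.py
```

```text
clock: 11.6
tool_pos: [0.5613, -0.148, 0.0771]
eef_rot: [0.737, 0.676, -0.002, 0.001]
contact_force: [-6.6, 1.3, 1.3]
opening: 0.283
ang 65.93 deg 1.151 rad  rad 120.4 mm z 77.1  yheading err(wz needed) 2.31 tilt x 0.11 y 0.21 | Ftool x 0.7 y -6.7 Fz 1.3 M [ 0.28  1.21 -0.03] open 24.9 clk 11.60
clock: 11.68
tool_pos: [0.5613, -0.148, 0.077]
eef_rot: [0.737, 0.676, -0.002, 0.001]
contact_force: [-5.2, 0.2, 2.2]
opening: 0.281
ang 65.90 deg 1.150 rad  rad 120.3 mm z 77.0  yheading err(wz needed) 2.33 tilt x 0.12 y 0.23 | Ftool x -0.3 y -5.2 Fz 2.2 M [0.13 0.94 0.05] open 24.7 clk 11.68
```

```bash
python3 -m creep '[0,0,-1.2,0,0,0, 0.1,1.8,-0.3,-0.1,0,0, 0,0.4,0.3,0,0,0]';  python3 arc.py; python3 -m creep '[0,0,0.8,0,0,0, 0,0,0.6,0,0,0]';  python3 arc.py
```

```text
clock: 11.93
tool_pos: [0.5629, -0.1483, 0.0781]
eef_rot: [0.737, 0.676, -0.002, 0.001]
contact_force: [-4.4, 1.8, -7.6]
opening: 0.278
ang 66.69 deg 1.164 rad  rad 120.4 mm z 78.1  yheading err(wz needed) 1.56 tilt x 0.09 y 0.25 | Ftool x 1.5 y -4.6 Fz -7.6 M [0.15 0.59 0.23] open 24.5 clk 11.93
clock: 12.1
tool_pos: [0.5629, -0.1482, 0.0763]
eef_rot: [0.737, 0.676, -0.002, 0.001]
contact_force: [-4.7, 0.6, -6.6]
opening: 0.278
ang 66.69 deg 1.164 rad  rad 120.4 mm z 76.3  yheading err(wz needed) 1.61 tilt x 0.10 y 0.25 | Ftool x 0.2 y -4.7 Fz -6.6 M [0.06 0.64 0.22] open 24.5 clk 12.10
```

```bash
python3 -m creep '[0,0,1.2,0,0,0, 0,0,1.2,0,0,0]';  python3 arc.py
```

```text
clock: 12.27
tool_pos: [0.563, -0.1483, 0.0737]
eef_rot: [0.737, 0.676, -0.002, 0.001]
contact_force: [-4.3, 0.6, -5.5]
opening: 0.282
ang 66.75 deg 1.165 rad  rad 120.4 mm z 73.7  yheading err(wz needed) 1.57 tilt x 0.09 y 0.25 | Ftool x 0.2 y -4.4 Fz -5.5 M [0.09 0.66 0.24] open 24.8 clk 12.27
```

It's in the hole: the tool is 3 mm below riding height and only the spring load shows. I'm lowering it the rest of the way.

```bash
python3 -m creep '[0,-0.3,2,0,0,0, 0,-0.2,2,0,0,0, 0,0,1.5,0,0,0]';  python3 arc.py
```

```text
clock: 12.52
tool_pos: [0.5631, -0.1483, 0.0681]
eef_rot: [0.736, 0.676, -0.002, 0.001]
contact_force: [-4.1, 0.5, -4.0]
opening: 0.285
ang 66.80 deg 1.166 rad  rad 120.4 mm z 68.1  yheading err(wz needed) 1.54 tilt x 0.02 y 0.26 | Ftool x 0.2 y -4.1 Fz -4.0 M [0.13 0.82 0.28] open 25.1 clk 12.52
```

```bash
python3 -m creep '[0,-0.5,1,0,0,0, 0,-0.5,0.3,0,0,0]';  python3 arc.py; python3 -m creep '[0,0,0,0,0,0, 0,0,0,0,0,0, 0,0,0,0,0,0, 0,0,0,0,0,0]' 50;  python3 arc.py; python3 - <<'E'
from h import *
s=snapshot("wrist"); save(s,"w5.png",f=1.5); np.save("w5.npy",s,allow_pickle=True)
E
```

```text
clock: 12.68
tool_pos: [0.5631, -0.1483, 0.0671]
eef_rot: [0.736, 0.677, -0.001, 0.002]
contact_force: [-2.8, 0.6, -1.0]
opening: 0.284
ang 66.80 deg 1.166 rad  rad 120.4 mm z 67.1  yheading err(wz needed) 1.54 tilt x -0.10 y 0.27 | Ftool x 0.4 y -2.9 Fz -1.0 M [0.03 0.74 0.27] open 25.0 clk 12.68
clock: 13.02
tool_pos: [0.5718, -0.1486, 0.0708]
eef_rot: [0.737, 0.675, 0.006, 0.008]
contact_force: [-0.5, 0.4, -0.0]
opening: 0.552
ang 70.94 deg 1.238 rad  rad 120.2 mm z 70.8  yheading err(wz needed) -2.75 tilt x -1.13 y 0.18 | Ftool x 0.4 y -0.5 Fz -0.0 M [-0.03 -0.04 -0.01] open 48.6 clk 13.02
```

View pics/w5.png

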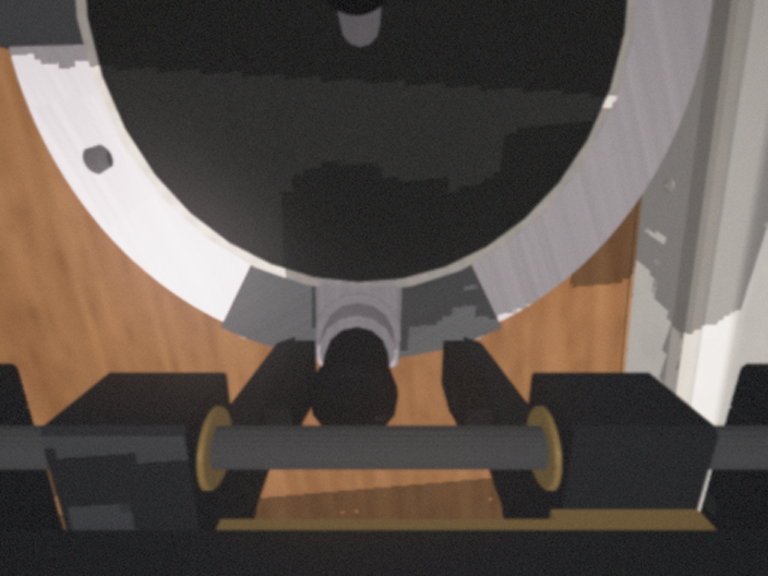

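The fingers are open. The knob at (355,380) is clear but close to the left finger, so I re-centre before rising.

```bash
python3 -m creep '[0,-3,0,0,0,0, 0,-2,0,0,0,0, 0,0,-3,0,0,0, 0,0,-8,0,0,0, 0,0,-10,0,0,0]' 70;  python3 arc.py; python3 -m creep '[0,0,-15,0,0,0, 0,0,-15,0,0,0, 0,0,-15,0,0,0, 0,0,-15,0,0,0, 0,0,-10,0,0,0]' 70;  python3 arc.py; python3 - <<'E'
from h import *
s=snapshot("wrist"); save(s,"w6.png",f=1.5); np.save("w6.npy",s,allow_pickle=True)
E
```

```text
clock: 13.48
tool_pos: [0.5666, -0.1478, 0.0925]
eef_rot: [0.737, 0.675, 0.006, 0.008]
contact_force: [0.3, 0.3, 0.1]
opening: 0.792
ang 68.43 deg 1.194 rad  rad 119.6 mm z 92.5  yheading err(wz needed) -0.24 tilt x -1.18 y 0.15 | Ftool x 0.3 y 0.2 Fz 0.1 M [-0.02 -0.07  0.01] open 69.8 clk 13.48
clock: 13.9
tool_pos: [0.5648, -0.1472, 0.1696]
eef_rot: [0.737, 0.676, 0.006, 0.009]
contact_force: [0.8, 0.5, 0.2]
opening: 0.795
ang 67.55 deg 1.179 rad  rad 119.1 mm z 169.6  yheading err(wz needed) 0.66 tilt x -1.23 y 0.13 | Ftool x 0.6 y 0.8 Fz 0.2 M [-0.04 -0.04 -0.02] open 70.0 clk 13.90
```

View pics/w6.png

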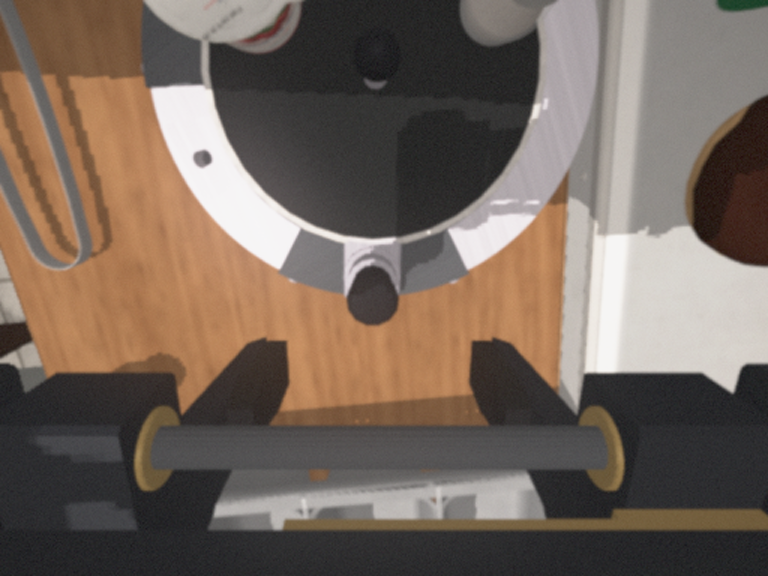

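```bash
python3 - <<'E'
from h import *
s=np.load("w6.npy",allow_pickle=True).item()
c=s["color"][165:225,215:285]; c=np.clip(c.astype(float)*1.8,0,255).astype(np.uint8)
cv2.imwrite("pics/w6c.png",cv2.resize(c[...,::-1],None,fx=8,fy=8,interpolation=cv2.INTER_CUBIC))
for h in (0,.01):
  for z in (.101,.088,.063): print(h,z,(proj(s,[.5631,-.1480,z+h])-[215,165]+.5)*8)
  a=proj(s,[.5631,-.1480+.0,.101+h]);K=s["intrinsics"];d=(s["extrinsics"]@[.5631,-.148,.101+h,1])[2];print("29mm dia px*8",.029*K[0][0]/d*8)
E
python3 -m creep '[-10,0,-10,0,0,0, -30,0,-12,0,0,0, -35,0,-10,0,0,0, -35,0,-5,0,0,0, -35,0,0,0,0,0]'; python3 -m creep '[-35,0,0,0,0,0, -35,0,0,0,0,0, -25,0,0,0,0,0, -10,0,0,0,0,0, 0,0,0,0,0,0]'
python3 - <<'E'
from h import *
s=snapshot("top"); save(s,"top7.png",f=1.5); save(s,"top7c.png",(215,105,345,230),6); np.save("top7.npy",s,allow_pickle=True)
s=snapshot("scene"); save(s,"scene7c.png",(190,115,305,215),6); np.save("scene7.npy",s,allow_pickle=True)
E
```

```text
0 0.101 [281.00435582 294.02239081]
0 0.088 [279.54554798 252.89286762]
0 0.063 [277.12588613 184.67309577]
29mm dia px*8 286.2910588376013
0.01 0.101 [282.23953415 328.84691954]
0.01 0.088 [280.6537603  284.13772591]
0.01 0.063 [278.03924722 210.42433247]
29mm dia px*8 298.82750819906505
clock: 14.37
tool_pos: [0.5563, -0.2835, 0.2132]
eef_rot: [0.73, 0.683, 0.012, 0.009]
contact_force: [-0.0, -0.1, -0.4]
opening: 0.8
clock: 14.78
tool_pos: [0.5439, -0.4038, 0.2123]
eef_rot: [0.734, 0.679, 0.009, 0.011]
contact_force: [-0.0, -0.1, 0.1]
opening: 0.79
```

View pics/w6c.png

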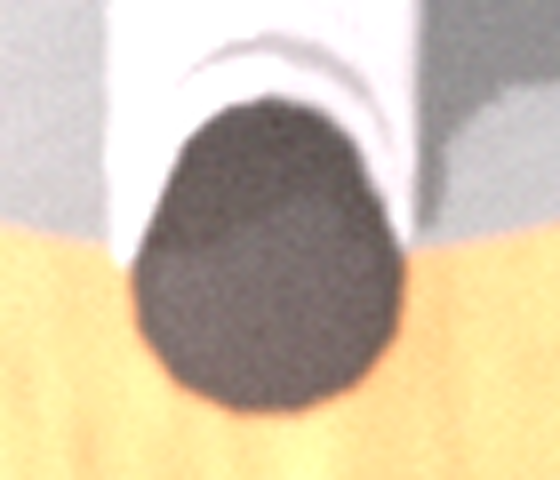

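View pics/top7c.png

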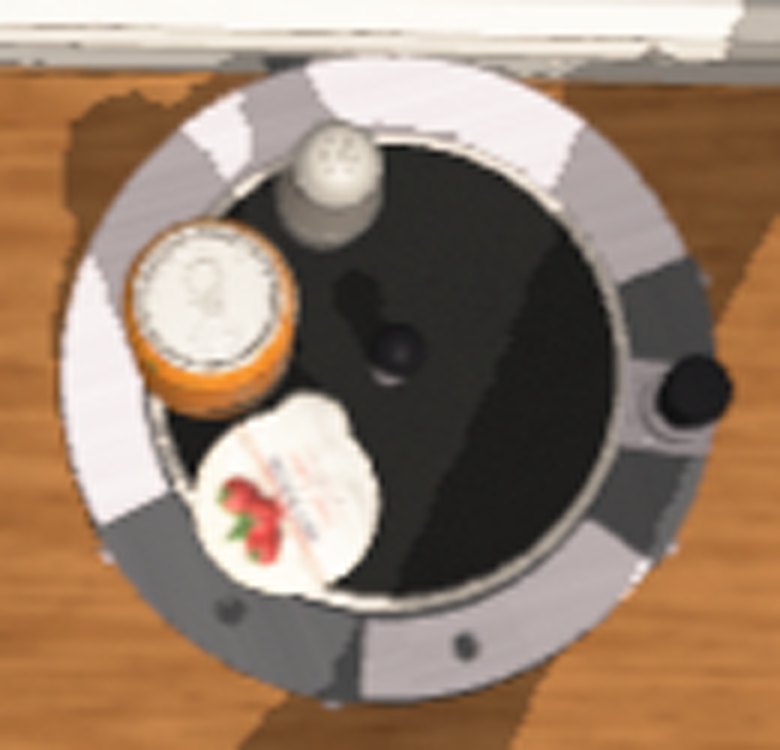

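View pics/scene7c.png

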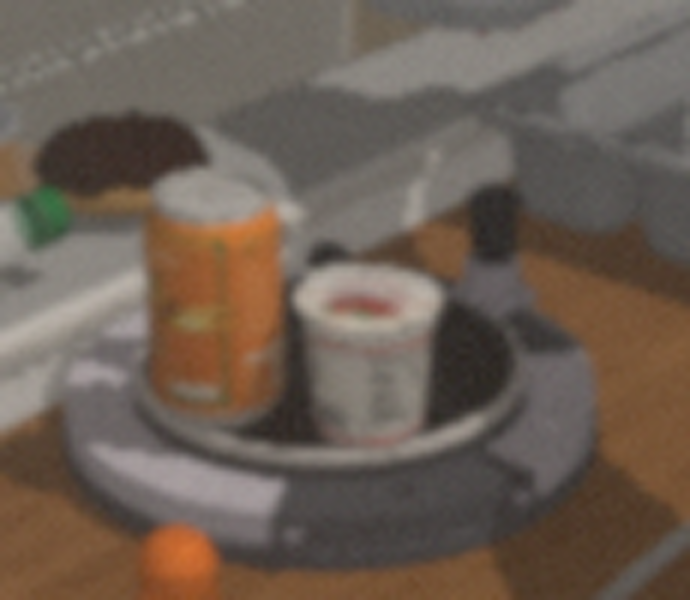

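View pics/top7.png

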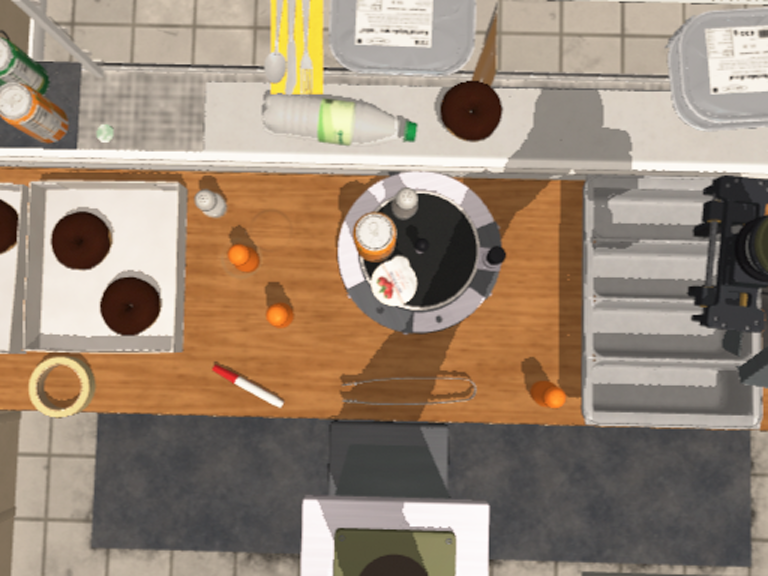

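```bash
python3 - <<'E'
from h import *
t=np.linspace(0,2*np.pi,200)
def sil(s,k,z0,z1,r):  # bounds of cylinder
    P=np.array([proj(s,[k[0]+r*np.cos(a),k[1]+r*np.sin(a),z]) for z in(z0,z1) for a in t]); return P.min(0),P.max(0)
for n,k in (("w1",(.4604,-.0646)),("w6",(.5631,-.1480))):
    s=np.load(n+".npy",allow_pickle=True).item()
    for h in (0,.005,.01):
        a,b=sil(s,k,.088+h,.101+h,.0145); g=sil(s,k,.063+h,.088+h,.0125)
        hs=sil(s,k,.062,.062,.0155)
        print(n,h,"flange",np.round(a,1),np.round(b,1),"width",round(b[0]-a[0],1),"grip top v",np.round(g[0][1],1),"housing top v",np.round(hs[0][1],1))
print("meas w1: width",285/8,"bottom",160+495/8,"gripv",160+163/8,"meas w6: width",268/8,"bottom",165+410/8,"gripv",165+95/8)
# scene/top pixel checks
for n,px in (("top7",(215+696/6,105+390/6)),):
    s=np.load(n+".npy",allow_pickle=True).item()
    for h in (0,.01): print(n,px,proj(s,[.5631,-.148,.101+h]), ray(s,px,.101+h))
s=np.load("top1.npy",allow_pickle=True).item(); print("home top ref", (295.25,211.8), proj(s,[.4604,-.0646,.101]))
s=np.load("scene7.npy",allow_pickle=True).item(); m=lambda p:(p-np.array([190,115]))*6
for h in (0,.01): print("scene knob top/bottom",m(proj(s,[.5631,-.148,.101+h])),m(proj(s,[.5631,-.148,.063+h])),"housing top",m(proj(s,[.5631,-.148,.062])))
s=np.load("scene1.npy",allow_pickle=True).item()
print("scene1 home knob",m(proj(s,[.4604,-.0646,.101])),m(proj(s,[.4604,-.0646,.063])))
E
```

```text
w1 0 flange [236.7 183.8] [274.4 223.9] width 37.7 grip top v 178.1 housing top v 174.5
w1 0.005 flange [236.3 185.6] [274.9 226.6] width 38.5 grip top v 179.6 housing top v 174.5
w1 0.01 flange [236.  187.5] [275.4 229.4] width 39.4 grip top v 181.1 housing top v 174.5
w6 0 flange [231.7 179.7] [267.5 217.8] width 35.8 grip top v 174.7 housing top v 171.3
w6 0.005 flange [231.4 181.3] [268.  220.2] width 36.6 grip top v 176.0 housing top v 171.3
w6 0.01 flange [231.1 183. ] [268.4 222.8] width 37.4 grip top v 177.5 housing top v 171.3
meas w1: width 35.625 bottom 221.875 gripv 180.375 meas w6: width 33.5 bottom 216.25 gripv 176.875
top7 (331.0, 170.0) [331.60693925 169.95905457] [ 0.56296728 -0.14656927  0.101     ]
top7 (331.0, 170.0) [332.42600786 169.38458944] [ 0.56156955 -0.14469129  0.111     ]
home top ref (295.25, 211.8) [295.45238802 212.48290016]
scene knob top/bottom [493.788918   186.97405183] [492.52328868 251.90230235] housing top [492.49043691 253.58763603]
scene knob top/bottom [494.12766682 169.59584474] [492.85307502 234.98388107] housing top [492.49043691 253.58763603]
scene1 home knob [554.94135484 292.28345973] [552.67491124 361.55281802]
```

The checks agree that the pin is home. In the scene crop the knob spans rows 185–258, against 187–252 predicted for home and 170–235 if it were still riding on the ring. Salt, can and tub are all standing, and shaker_pepper is unmoved at (140,135). The arm is clear, with about 0 N on it.

```bash
python3 - <<'E'
from h import *
print(find_in("shaker_pepper","top")[:1], get_state()["contact_force"], np.abs(get_state()["qd"]).max())
print(finish_job())
E
```

```text
[{'xy': [143.9, 133.4], 'score': 0.75}] [0.7757862  0.47961126 0.64061123] 0.019976847700871603
the job is handed in; nothing more can be done
None
```

I brought the salt shaker round to the serving side and handed the job in at about 15 s of the 42 s allowed. I drew the pin by its knob and swung the carousel one station counter-clockwise. The hole was at about 1.17 rad, where the pin dropped home, and I then let go and backed the arm away.

**What the last checks showed:**
- **Pin:** the knob's height in the wrist and scene pictures matches fully home, to within 1–2 mm. Before release the tool was 0.5 mm above its height when it first gripped the knob at home.
- **Things on the carousel:** the salt shaker, can and tub are all standing.
- **Other shaker:** shaker_pepper is where it was, to within a pixel.
- **Arm:** it reads under 1 N, about its no-contact level, and was clear of everything when I handed in.

**What did not go to plan:**
- **Loose-finger push:** my first try at feeling for the hole was to push the knob with the fingers loosely open and the pin resting on the ring. It stuck on friction at about 6 N sideways. I gripped the knob again and used small lift, step and lower moves instead.
- **Release:** when I opened the fingers the tool sprang about 9 mm sideways. It did not move the carousel or anything on it.
- **Where the shaker stopped:** the hole is set about 7° beyond a 60° station, so the shaker stands about 7° past the pointer.

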